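# Fetch the stapler out of the gap with the push stick

## Robot

A 6-joint arm with a two-finger parallel gripper is mounted at the origin on the work surface. World frame = base frame: x ahead of the robot, y to its left, z up, the work surface at z = 0. Lengths are in m, angles in rad, forces in N, time in s.
With the tool pointing down it reaches from about 0.35 to 1 m from the base axis. Payload 7.1 kg.
Tool frame: the origin (TCP) lies midway between the tips of the shut fingers; the grasp point (between the pads) lies 19 mm behind it; z points along the fingers, x is the direction in which the jaws open and shut, and the axes are right-handed (so a half turn about z gives the same grasp; the last joint's range is limited). The gripper opens to 85 mm and grips with 20 to 120 N. Pads are 22 mm wide; open, the fingers measure 114 mm over their backs; the gripper's body (76 mm by 85 mm) begins 54 mm behind the grasp point. The pads swing forward as they close: fully open they stand 13 mm farther back than shut.
Start: joints at [-1.218, 0.423, 1.63, -0, 1.089, -0.019], TCP at [0.227, -0.582, 0.231] pointing down, gripper open.
Joint ranges: [-3, 3], [-0.9, 2.11], [0.09, 2.58], [-1.31, 4.45], [0.11, 2.69], [-2.54, 2.54]. Speed limits (rad/s): [2.39, 2.39, 3.01, 3.14, 3.14, 3.14].

## Interface

Orientations are given as a unit quaternion [w, x, y, z].
In Python, from cell import robot gives the robot as it stands. The module is installed in compiled form; this text tells all that it offers.
- The arm moves only by the tool move_arm, never from a script. Its argument "motion" is a list that holds one entry, the list of rows, each a list of 7 numbers: the turn, a rotation vector about the tool's x, y, z in rad, then the shift along the tool's x, y, z in m, then the opening, from -1 (shut) to 1 (fully open). A call has 1 to 8 rows; each row shifts and turns the commanded pose from where the row before left it, along the tool's axes as they then stand; what a row does not reach is not made up. A row lasts 1/12 s, in which the tool goes at most 41.7 mm and 7.16 degrees, less where a joint would pass 70% of its speed; a pose out of reach is approached as far as the arm can. A call is refused whole if a number of a shift passes 0.0417 or a number of a turn 0.125, either way. A call with a gripper value outside its range is refused whole. The fingers move at their own pace and stop on an object; "newtons" is the grip in N (left out, the last holds). Time passes only in rows, so rows that do not move let the fingers close. It gives the time, the measured TCP pose, the force and the opening at its end, in the units of the state.
- robot.read_state(): the state, without advancing time (a new reading comes with each control period).
- robot.read_camera(name): name is "scene" or "side" or "wrist"; returns the picture (384x512x3 uint8, red, green, blue); there is no depth.
- robot.get_calibration(name): a dict with "intrinsics" (3x3 intrinsics, pixels), "eye" and "rotation" of the camera in the world. Camera axes: x right, y down, z forward; pixel columns grow to the right and rows downward; lengths in m; the calibration is good to about 2 mm. A picture is of the moment at which its call begins: read the wrist's pose just before it. get_calibration takes no time and is no camera call; for the wrist camera it gives the pose at the moment of the call.
- robot.sign_off(): hands the job in, once; it reports no verdict.
The state is a dict: "time_s": time; "q": joint angles; "qd": joint speeds; "effort": joint torques, N m; "tool_pos": TCP position; "orientation": TCP orientation; "force": force on the tool from outside, world axes, zero at the start; "wrist_torque": the same for the moment, N m; "width": opening from 0.0 (shut) to 1.0 (fully open).
Only numpy, scipy, OpenCV 4.12 (cv2) and the standard library are available. Lean on these libraries where they do the work, as an engineer would, in place of code of your own. Each camera call takes 0.05 s, during which the arm holds its last target. There are 200 camera calls.

## Task

The red stapler has slipped down the narrow gap between the two wooden supply boxes: pull the wooden stick with the orange band up out of its white cup and use the stick's lower end to push the stapler along and out of the gap's open end, until the whole stapler lies clear of the boxes on the table, upright and within a hand's width of them, without touching the stapler with the gripper or arm. Then stand the stick back in the white cup and let go. Leave both cups standing where they are, the blue-capped marker in its cup, and the mug and the glue stick where they stand.

Things in the scene. Friction and masses are not known exactly. Their poses are not given: they have to be found in the camera images.
- boxes: two fixed open-topped plywood boxes, each 200 x 75 x 85 mm high, 46 mm apart. Origin: middle of the gap, at table height; x runs along the gap to its open end, y across, z up; may stand turned. The gap runs from a back board (85 mm high, inner face at x = -90 mm) to the open end at x = +100 mm, walls at y = +-23 mm; open at the top, its floor is the table.
- stapler: red and black desk stapler, 110 mm long (x), 32 mm wide (y), 45 mm high, about 0.2 kg, lying along the gap, its toe towards the open end. Origin: centre of its underside; x points to the toe, z up. The heel is a flat upright face 37 mm high, 30 mm wide, at x = -55 mm. It slides on the table with ordinary friction (about 1 N).
- stapler_heel (a point): point on the stapler's heel face, 55 mm behind the stapler's origin, 20 mm above its underside
- stapler_toe (a point): point on the stapler's toe, 55 mm ahead of the stapler's origin, 20 mm above its underside
- stick: round wooden stick, 20 mm diameter, 210 mm long, about 60 g, grey rubber foot (lowest 20 mm), orange band round its top 30 mm; it stands loose and near upright in the white cup. Origin: centre of its foot; z runs along the stick to its top.
- stick_top (a point): centre of the stick's top end, 210 mm from its foot
- stick_cup: white ceramic cup, 52 mm outside diameter, 100 mm high, bore 40 mm, floor 6 mm thick, 0.5 kg, standing loose on the table. Origin: centre of its underside, z up. The rim is at z = 100 mm.
- marker_cup: green cup of the same size as the white one, standing loose on the table, with the marker in it. Origin: centre of its underside. The two cups may stand in either place.
- marker: white marker with a blue cap, 18 mm diameter, 140 mm long, standing in the green cup (bystander). Origin: centre of its foot.
- glue: blue glue stick with a red cap, 28 mm diameter, 96 mm high, standing on the table (bystander). Origin: centre of its underside.
- mug: blue mug, 80 mm diameter, 90 mm high, with a handle on one side (bystander). Origin: centre of its underside.

How it is judged:
On the way, in this order (a step that is already met when the one before it is completed fails the run):
1. the stick is pulled clear of the white cup (z of stick in the frame of stick_cup above 0.102 m), for 0.2 s.
2. the stick, reaching down into the gap, presses on the stapler (contact force between stick and stapler above 0.1 N and height (world z) of stick below 0.04 m), for 0.1 s.
3. the whole stapler is clear of the open end of the gap (x of each of stapler_heel, stapler_toe in the frame of boxes above 0.1 m), for 0.2 s.
At the end, for the whole second after the job is handed in: The whole stapler is past the boxes' open end (its centre under 160 mm from it and 100 mm to either side), upright and at rest on the table; the stick stands released in the white cup, its foot under 30 mm above the cup's underside and 25 mm from its axis, at rest; both cups upright (all of step 3 and x of stapler in the frame of boxes below 0.26 m and y of stapler in the frame of boxes between -0.1 and 0.1 m and angle between stapler's own z axis and vertical below 0.15 rad and height (world z) of stapler below 0.01 m and linear speed of stapler below 0.02 m/s and z of stick in the frame of stick_cup between 0 and 0.03 m and horizontal distance between stick and stick_cup below 0.025 m and angle between stick's own z axis and vertical below 0.35 rad and linear speed of stick below 0.03 m/s and angle between each of stick_cup, marker_cup's own z axis and vertical below 0.1 rad); the robot touches nothing.
It fails at once if the gripper or arm touches the stapler (contact force between any of the fingers, the arm and stapler above 0.5 N).
It fails at once if a cup is tipped by more than 0.35 rad or shifted by more than 50 mm (angle between any of stick_cup, marker_cup's own z axis and vertical above 0.35 rad or distance of any of stick_cup, marker_cup from where it was at the start of the episode above 0.05 m).
It fails at once if the marker is taken from its cup (z of marker in the frame of marker_cup above 0.04 m).
It fails at once if the mug or the glue stick is shifted by more than 30 mm or tipped (distance of any of mug, glue from where it was at the start of the episode above 0.03 m or angle between any of mug, glue's own z axis and vertical above 0.35 rad).
It also fails if it takes over 56 s, if anything falls off the work surface, if the arm or the gripper's body presses on something with over 40 N, if the wrist force passes 120 N, or if a joint passes its speed limit or range.

## Working session

There is one attempt and no reset: what is moved stays moved. The work goes in short steps, Python scripts to look and compute and a tool call to move; the robot and the scene stay as the last step left them, time stands still between calls to the robot, and variables do not carry over. Pictures are saved under pics/ and viewed, about 8 in all and at most 12, crops included, and the job is handed in when it is done.

Besides the shell and the picture viewer there is one more tool, called as a command line: name --argument value ..., lists and objects as JSON in quotes. move_arm: Moves the arm, as the interface text tells. Its arguments: {"type":"object","properties":{"motion":{"type":"array","items":{"type":"array","items":{"type":"array","items":{"type":"number"}}}},"newtons":{"type":"number"}},"required":["motion"]}

```bash
mkdir -p pics; cat > h.py <<'E'
import numpy as np, cv2
from cell import robot
def snap(n,f):
    c=robot.get_calibration(n); im=robot.read_camera(n)
    cv2.imwrite('pics/'+f,cv2.cvtColor(np.asarray(im),cv2.COLOR_RGB2BGR)); return im,c
def ray(c,u,v):
    K=np.array(c['intrinsics']);R=np.array(c['rotation']);d=R@np.linalg.solve(K,[u,v,1.]);return np.array(c['eye']),d
def atz(c,u,v,z):
    e,d=ray(c,u,v);return e+d*(z-e[2])/d[2]
def proj(c,p):
    K=np.array(c['intrinsics']);R=np.array(c['rotation']);x=K@(R.T@(np.array(p)-np.array(c['eye'])));return x[:2]/x[2]
E
python3 - <<'E'
from h import *
ims=[]
for n in ['scene','side','wrist']:
    im,c=snap(n,n+'0.png'); print(n,np.round(c['eye'],3),np.round(c['rotation'],3).tolist(),np.round(c['intrinsics'],1).tolist())
print(robot.read_state())
E
```

```text
scene [0.956 0.676 1.109] [-0.097, 0.27, 0.91, -0.299] [[437.0, 0.0, 256.1], [0.0, 437.0, 191.9], [0.0, 0.0, 1.0]]
side [ 0.285 -0.649  0.75 ] [-0.436, 0.884, -0.154, 0.068] [[415.3, 0.0, 261.6], [0.0, 415.3, 188.7], [0.0, 0.0, 1.0]]
wrist [ 0.304 -0.551  0.373] [0.134, 0.815, -0.557, -0.093] [[331.7, 0.0, 263.0], [0.0, 331.7, 186.5], [0.0, 0.0, 1.0]]
{'time_s': 0.15, 'q': array([-1.21800850e+00,  4.23679541e-01,  1.63052539e+00, -6.59897768e-06,
        1.08863167e+00, -1.90190102e-02]), 'qd': array([ 6.68129824e-05, -2.58309142e-03, -3.48821074e-03,  1.26093445e-04,
       -3.61162271e-04,  1.84372488e-03]), 'effort': array([-4.05496667e-04, -5.57769692e+01, -2.82018560e+01, -3.29334239e-05,
        4.76607762e-03, -3.82028233e-06]), 'tool_pos': array([ 0.22691968, -0.58187345,  0.23071108]), 'orientation': array([-3.58253913e-04,  8.25621503e-01, -5.64224022e-01, -5.08440683e-04]), 'force': array([ 0.56425465,  0.2247931 , -0.75199295]), 'wrist_torque': array([-0.02570374, -0.02321839,  0.00280126]), 'width': 0.9980611513814854}
```

View pics/scene0.png

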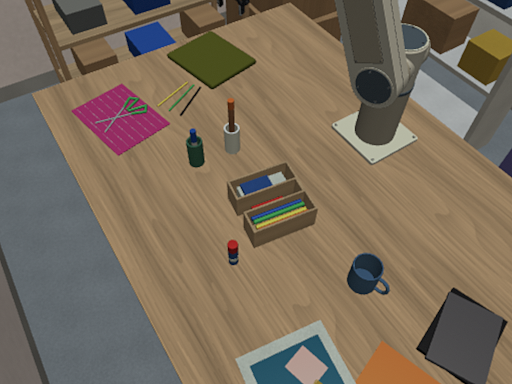

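View pics/side0.png

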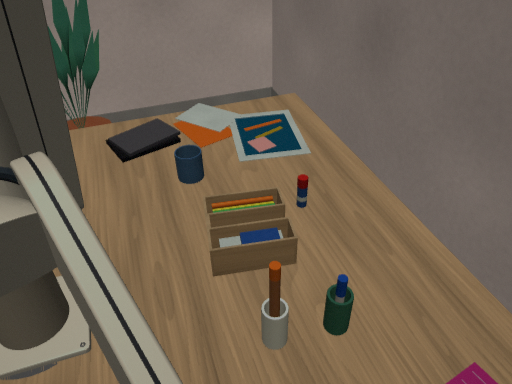

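The scene shows the white cup with the stick at (231,140), the green cup at (195,150), the boxes at (270,205), the glue stick at (233,252) and the mug at (366,272). The rotation is a quaternion, so I'll fix the helpers and zoom in.

```bash
sed -i "s/R=np.array(c\['rotation'\])/R=Rot(c)/" h.py; cat >> h.py <<'E'
from scipy.spatial.transform import Rotation as Rn
def Rot(c):
    q=np.array(c['rotation']); return Rn.from_quat([q[1],q[2],q[3],q[0]]).as_matrix()
E
python3 - <<'E'
from h import *
a=cv2.imread('pics/scene0.png')[85:275,180:330]; b=cv2.imread('pics/side0.png')[165:355,195:365]
a=cv2.resize(a,None,fx=3,fy=3,interpolation=2)[:,:390*1+60]; b=cv2.resize(b,None,fx=2,fy=2,interpolation=2)
o=np.zeros((570,790,3),np.uint8); o[:,:450]=a; o[:380,450:]=b
cv2.imwrite('pics/z0.png',o)
c=robot.get_calibration('scene'); s=robot.get_calibration('side')
for n,u,v in [('base',377,128)]: print(n,atz(c,u,v,0))
print('whitecup bottom',atz(c,232,148,0), 'green',atz(c,195.5,160,0),'glue',atz(c,233,261,0),'mug',atz(c,365,285,0))
print('sticktop',atz(c,231,100,.216))
print('side',atz(s,275,300,.1),atz(s,341,287,.1),atz(s,302,203,0),atz(s,189,150,.09))
E
```

```text
base [-0.02902545 -0.00783922  0.        ]
whitecup bottom [ 0.45677261 -0.20348807  0.        ] green [ 0.58732113 -0.22284573  0.        ] glue [0.67836711 0.16486586 0.        ] mug [0.41292753 0.42338631 0.        ]
sticktop [ 0.45510432 -0.1999465   0.216     ]
side [ 0.4642902  -0.18679458  0.1       ] [ 0.59641949 -0.20190057  0.1       ] [0.68156431 0.1692769  0.        ] [0.41905275 0.41351399 0.09      ]
```

View pics/z0.png

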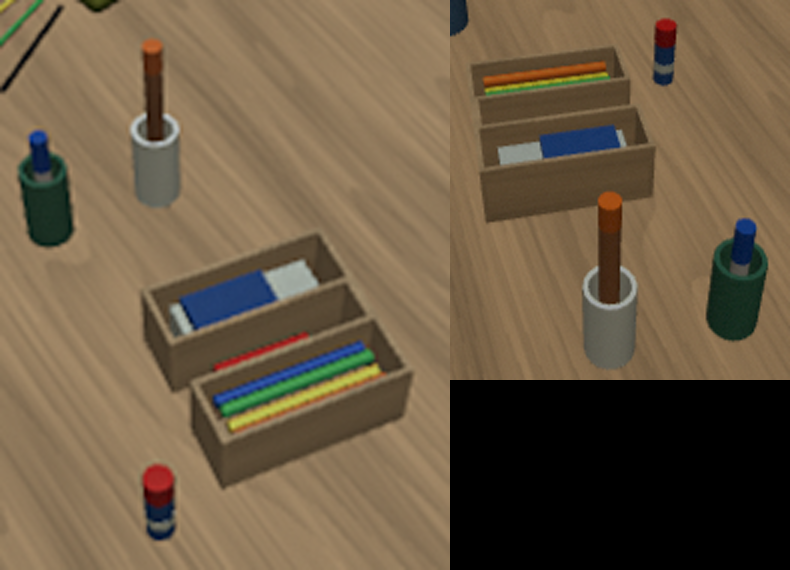

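```bash
python3 - <<'E'
from h import *
from scipy.optimize import least_squares
c=robot.get_calibration('scene'); s=robot.get_calibration('side')
# A = box y<0, B = y>0 ; left in scene = +x
S=[((145,290),(.1,-.098)),((319,236),(-.1,-.098)),((345,277),(-.1,-.023)),((172,342),(.1,-.023)),((193,382),(.1,.023)),((378,320),(-.1,.023)),((411,373),(-.1,.098)),((222,437),(.1,.098))]
D=[((472,66),(-.1,.098)),((615,49),(.1,.098)),((629,82),(.1,.023)),((479,97),(-.1,.023)),((480,125),(-.1,-.023)),((637,109),(.1,-.023)),((654,148),(.1,-.098)),((486,174),(-.1,-.098))]
obs=[(c,np.array([180+p[0]/3,85+p[1]/3]),q) for p,q in S]+[(s,np.array([195+(p[0]-450)/2,165+p[1]/2]),q) for p,q in D]
def f(x):
    C,Z=np.cos(x[2]),np.sin(x[2]);r=[]
    for k,p,q in obs: r+=list(proj(k,[x[0]+C*q[0]-Z*q[1],x[1]+Z*q[0]+C*q[1],.085])-p)
    return r
r=least_squares(f,[.5,.05,0],loss='soft_l1');print(r.x);print(np.round(r.fun.reshape(-1,2),1).tolist())
x=r.x;C,Z=np.cos(x[2]),np.sin(x[2]);M=np.array([[C,-Z],[Z,C]])
for p in [(215,368),(312,335)]:
    w=atz(c,180+p[0]/3,85+p[1]/3,.045);print('red',w,M.T@(w[:2]-x[:2]))
for n,p,d in [('white',(155.5,125),(610,287)),('green',(45,170),(739,262))]:
    print(n,atz(c,180+p[0]/3,85+p[1]/3,.1),atz(s,195+(d[0]-450)/2,165+d[1]/2,.1))
print('stick top',atz(c,180+152/3,85+46/3,.215),atz(s,195+160/2,165+200/2,.215))
w=robot.get_calibration('wrist');R=Rot(w);st=robot.read_state();q=st['orientation'];T=Rn.from_quat([q[1],q[2],q[3],q[0]]).as_matrix()
print('tool',T.round(3).tolist());print('cam in tool',(T.T@(np.array(w['eye'])-st['tool_pos'])).round(3),(T.T@R).round(3).tolist())
E
```

```text
[ 0.49302539  0.0782453  -0.15683218]
[[-1.9, -1.2], [0.2, -3.6], [2.8, 0.1], [-1.1, 0.2], [-1.8, -1.0], [-0.9, -3.0], [0.5, -1.4], [-0.6, 1.5], [-3.1, -2.0], [1.5, -2.9], [0.9, -1.4], [-4.5, 1.4], [-3.5, 0.1], [1.2, -2.9], [0.4, -0.9], [-3.9, -1.5]]
red [0.55164336 0.06572969 0.045     ] [ 0.05985337 -0.00320647]
red [0.44783576 0.08460434 0.045     ] [-0.04562824 -0.00077718]
white [ 0.45389157 -0.20366109  0.1       ] [ 0.45746125 -0.20478393  0.1       ]
green [ 0.58558679 -0.2092855   0.1       ] [ 0.58353958 -0.22015826  0.1       ]
stick top [ 0.45616248 -0.20019714  0.215     ] [ 0.45823782 -0.20088259  0.215     ]
tool [[0.363, -0.932, -0.0], [-0.932, -0.363, 0.001], [-0.001, -0.0, -1.0]]
cam in tool [-0.001 -0.083 -0.143] [[1.0, 0.0, -0.0], [-0.0, 0.947, 0.321], [0.0, -0.321, 0.947]]
```

move_arm --motion '[[[0, 0, -0.12, 0, 0, -0.012, 1], [0, 0, -0.12, 0, 0, -0.012, 1], [0, 0, -0.12, 0, 0, -0.012, 1], [0, 0, -0.12, 0, 0, -0.012, 1], [0, 0, -0.12, 0, 0, -0.012, 1], [0, 0, -0.12, 0, 0, -0.012, 1], [0, 0, -0.12, 0, 0, -0.012, 1], [0, 0, -0.12, 0, 0, -0.012, 1]]]'

```text
time_s: 0.82
tool_pos: [0.227, -0.582, 0.3275]
orientation: [-0.0, 0.993, -0.116, -0.0]
force: [-0.3, -0.2, 0.1]
width: 1.0
```

```bash
cat >> h.py <<'E'
def rel(p,yaw=None):
    st=robot.read_state();q=st['orientation'];T=Rn.from_quat([q[1],q[2],q[3],q[0]]).as_matrix()
    y=np.arctan2(T[1,0],T[0,0])
    print('t',round(st['time_s'],2),'tcp',st['tool_pos'].round(4),'yaw',round(y,4),'tilt',T[:,2].round(3),'F',st['force'].round(1),'w',round(st['width'],3))
    print('shift tool',(T.T@(np.array(p)-st['tool_pos'])).round(4), 'turn',None if yaw is None else (Rn.from_matrix(T.T@np.array([[np.cos(yaw),np.sin(yaw),0],[np.sin(yaw),-np.cos(yaw),0],[0,0,-1]])).as_rotvec()).round(4))
E
python3 -c "
from h import *
rel([.49,-.005,.32],-.157)"
```

```text
t 0.82 tcp [ 0.227  -0.582   0.3275] yaw -0.2331 tilt [-0.     0.001 -1.   ] F [-0.3 -0.2  0.1] w 1.0
shift tool [ 0.1226 -0.6222  0.0079] turn [-0.0006  0.0004 -0.0761]
```

move_arm --motion '[[[0, 0, -0.076, 0, 0, 0, 1], [0, 0, 0, 0.0106, -0.0382, 0, 1], [0, 0, 0, 0.0106, -0.0382, 0, 1], [0, 0, 0, 0.0106, -0.0382, 0, 1], [0, 0, 0, 0.0106, -0.0382, 0, 1], [0, 0, 0, 0.0106, -0.0382, 0, 1], [0, 0, 0, 0.0106, -0.0382, 0, 1], [0, 0, 0, 0.0106, -0.0382, 0, 1]]]'

```text
time_s: 1.48
tool_pos: [0.3439, -0.3286, 0.3272]
orientation: [-0.0, 0.997, -0.082, -0.0]
force: [1.0, -0.2, -0.3]
width: 1.0
```

move_arm --motion '[[[0, 0, 0, 0.0106, -0.0382, 0, 1], [0, 0, 0, 0.0106, -0.0382, 0, 1], [0, 0, 0, 0.0106, -0.0382, 0, 1], [0, 0, 0, 0.0106, -0.0382, 0, 1], [0, 0, 0, 0.0106, -0.0382, 0, 1], [0, 0, 0, 0.0106, -0.0382, 0, 1], [0, 0, 0, 0.0106, -0.0382, 0, 1], [0, 0, 0, 0, 0, 0, 1]]]'

```text
time_s: 2.15
tool_pos: [0.4623, -0.0734, 0.3274]
orientation: [-0.001, 0.997, -0.079, 0.001]
force: [-0.8, -1.8, -0.5]
width: 1.001
```

```bash
python3 -c "
from h import *
rel([.49,-.005,.32],-.157)
im,c=snap('wrist','w1.png'); print(c); np.save('w1.npy',np.r_[c['eye'],c['rotation']])
a=cv2.imread('pics/w1.png');cv2.imwrite('pics/w1b.png',cv2.resize(a,(768,576),interpolation=2))"
```

```text
t 2.15 tcp [ 0.4623 -0.0734  0.3274] yaw -0.1578 tilt [ 0.001  0.002 -1.   ] F [-0.8 -1.8 -0.5] w 1.001
shift tool [ 0.0166 -0.0719  0.0075] turn [-0.0021 -0.0008 -0.0008]
{'intrinsics': array([[331.69365296,   0.        , 263.03902141],
       [  0.        , 331.69365296, 186.54897628],
       [  0.        ,   0.        ,   1.        ]]), 'eye': array([0.47556082, 0.00853248, 0.47041417]), 'rotation': array([ 0.16067828,  0.98386338, -0.07768319, -0.01267511])}
```

View pics/w1b.png

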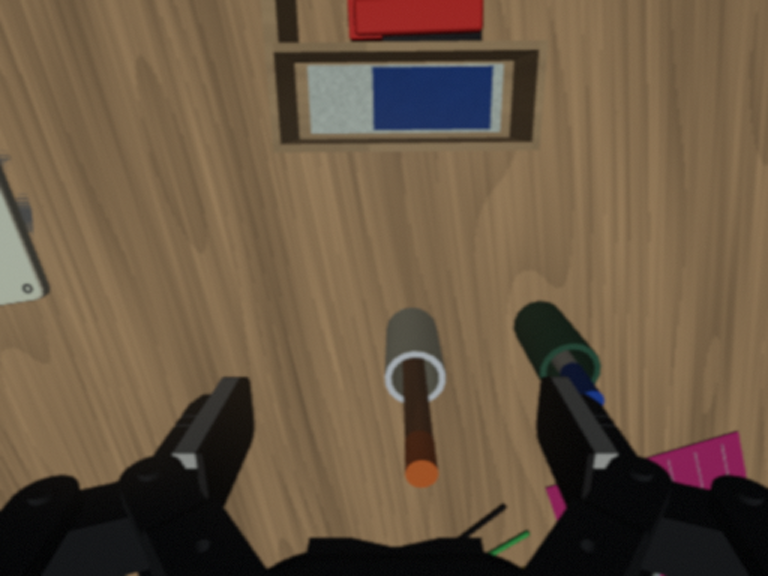

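The view shows the white rim centred at (415,378), the stick top at (421,473), and box A's rim corners at (538,148), (538,49), (280,150) and (274,46). The red stapler top spans columns 350 to 483 (2/3 scale for native pixels).

```bash
python3 -c "
from h import *
a=np.load('w1.npy');c=dict(eye=a[:3],rotation=a[3:],intrinsics=robot.get_calibration('wrist')['intrinsics'])
g=lambda x,y,z:atz(c,x/1.5,y/1.5,z)
print('rim',g(415,378,.1),'top',g(421,473,.215),'greenrim',g(570,365,.1))
P=[g(x,y,.085) for x,y in [(538,148),(538,49),(274,46),(280,150)]]
print(np.round(P,4))
yaws=[np.arctan2(*(P[i]-P[j])[[1,0]]) for i,j in [(0,3),(1,2)]];print(yaws)
w=np.mean(yaws);X=np.array([np.cos(w),np.sin(w)]);Y=np.array([-X[1],X[0]])
# origin from each
q=[(.1,-.098),(.1,-.023),(-.1,-.023),(-.1,-.098)]
O=[p[:2]-X*b[0]-Y*b[1] for p,b in zip(P,q)];print(np.round(O,4));o=np.mean(O,0);print(o)
for x,y,z in [(350,38,.04),(483,38,.04),(350,10,.045),(483,10,.045)]:
  p=g(x,y,z);print('st',p,(p[:2]-o)@X,(p[:2]-o)@Y)
p=g(415,378,.1)
rel([p[0],p[1],.25],w)
"
```

```text
rim [ 0.45937286 -0.2029387   0.1       ] top [ 0.45846526 -0.20399369  0.215     ] greenrim [ 0.58867493 -0.21109833  0.1       ]
[[ 0.5779 -0.033   0.085 ]
 [ 0.5824  0.0349  0.085 ]
 [ 0.3986  0.0661  0.085 ]
 [ 0.3864 -0.0041  0.085 ]]
[np.float64(-0.15007127432773745), np.float64(-0.1679427857350883)]
[[0.4947 0.0795]
 [0.4874 0.0734]
 [0.5009 0.0729]
 [0.5007 0.0768]]
[0.49592166 0.07569243]
st [0.44978399 0.06900653 0.04      ] -0.04449701790350455 -0.013906900386565196
st [0.55283439 0.05263199 0.04      ] 0.05984610905466933 -0.01375809883461222
st [0.45366928 0.08735283 0.045     ] -0.04356564972956231 0.004823147739911159
st [0.55389523 0.07142719 0.045     ] 0.057917580850288246 0.0049679764882642466
t 2.2 tcp [ 0.4612 -0.0757  0.3272] yaw -0.1574 tilt [-0.  0. -1.] F [ 0.2  0.2 -0.9] w 1.002
shift tool [0.0182 0.126  0.0771] turn [-0.0004  0.0002  0.0016]
```

move_arm --motion '[[[0, 0, 0, 0.0042, 0.0315, 0, 1], [0, 0, 0, 0.0042, 0.0315, 0, 1], [0, 0, 0, 0.0042, 0.0315, 0, 1], [0, 0, 0, 0.0042, 0.0315, 0, 1], [0, 0, 0, 0, 0, 0.02, 1], [0, 0, 0, 0, 0, 0.02, 1], [0, 0, 0, 0, 0, 0, 1], [0, 0, 0, 0, 0, 0, 1]]]'

```text
time_s: 2.87
tool_pos: [0.4552, -0.2062, 0.2866]
orientation: [-0.0, 0.997, -0.082, -0.001]
force: [-0.2, -0.5, -0.3]
width: 0.999
```

```bash
python3 -c "
from h import *
rel([.458,-.203,.154],-.157)
im,c=snap('wrist','w2.png'); np.save('w2.npy',np.r_[c['eye'],c['rotation']])"
```

```text
t 2.87 tcp [ 0.4552 -0.2062  0.2866] yaw -0.1643 tilt [-0.003  0.001 -1.   ] F [-0.2 -0.5 -0.3] w 0.999
shift tool [ 0.0026 -0.0035  0.1326] turn [-0.0006  0.0028 -0.0073]
```

View pics/w2.png

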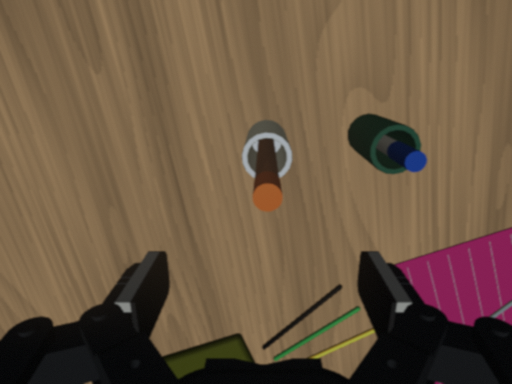

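The stick top is at (267,197), the white rim is centred at (267,157), and the stick sits midway between the open fingers.

```bash
python3 -c "
from h import *
a=np.load('w2.npy');c=dict(eye=a[:3],rotation=a[3:],intrinsics=robot.get_calibration('wrist')['intrinsics'])
print('top',atz(c,267,197,.216),'rim',atz(c,267,157,.1),'green',atz(c,395,149,.1))
rel([*atz(c,267,197,.216)[:2],.154],-.157)"
```

```text
top [ 0.45846965 -0.20302675  0.216     ] rim [ 0.45937596 -0.20297755  0.1       ] green [ 0.58804426 -0.2158009   0.1       ]
t 2.92 tcp [ 0.4561 -0.2062  0.2876] yaw -0.1637 tilt [-0.001  0.    -1.   ] F [ 0.  -0.9  0.1] w 0.999
shift tool [ 0.0019 -0.0035  0.1336] turn [-0.      0.0006 -0.0067]
```

move_arm --motion '[[[0, 0, -0.006, 0.002, -0.0035, 0.02, 1], [0, 0, 0, 0, 0, 0.03, 1], [0, 0, 0, 0, 0, 0.03, 1], [0, 0, 0, 0, 0, 0.03, 1], [0, 0, 0, 0, 0, 0.023, 1], [0, 0, 0, 0, 0, 0, 1], [0, 0, 0, 0, 0, 0, 1]]]'

```text
time_s: 3.5
tool_pos: [0.4592, -0.2025, 0.1548]
orientation: [-0.0, 0.997, -0.078, -0.0]
force: [0.0, 0.5, 0.3]
width: 0.999
```

move_arm --motion '[[[0, 0, 0, 0, 0, 0, -1], [0, 0, 0, 0, 0, 0, -1], [0, 0, 0, 0, 0, 0, -1], [0, 0, 0, 0, 0, 0, -1], [0, 0, 0, 0, 0, 0, -1], [0, 0, 0, 0, 0, 0, -1], [0, 0, 0, 0, 0, 0, -1], [0, 0, 0, 0, 0, 0, -1]]]' --newtons 60

```text
time_s: 4.17
tool_pos: [0.4593, -0.2028, 0.1551]
orientation: [0.0, 0.997, -0.078, 0.0]
force: [-1.6, 0.2, 7.1]
width: 0.221
```

move_arm --motion '[[[0, 0, 0, 0, 0, 0, -1], [0, 0, 0, 0, 0, 0, -1], [0, 0, 0, 0, 0, 0, -1], [0, 0, 0, 0, 0, 0, -1]]]'

```text
time_s: 4.5
tool_pos: [0.4593, -0.2028, 0.1551]
orientation: [0.0, 0.997, -0.078, 0.0]
force: [-0.5, -0.2, 7.1]
width: 0.219
```

move_arm --motion '[[[0, 0, 0, 0, 0, -0.015, -1], [0, 0, 0, 0, 0, -0.025, -1], [0, 0, 0, 0, 0, -0.03, -1], [0, 0, 0, 0, 0, -0.03, -1], [0, 0, 0, 0, 0, -0.03, -1], [0, 0, 0, 0, 0, -0.03, -1], [0, 0, 0, 0, 0, -0.01, -1], [0, 0, 0, 0, 0, 0, -1]]]'

```text
time_s: 5.17
tool_pos: [0.4603, -0.2032, 0.3272]
orientation: [0.001, 0.997, -0.078, 0.003]
force: [0.4, 0.2, -2.0]
width: 0.223
```

move_arm --motion '[[[0, 0, 0, -0.0095, -0.0353, 0, -1], [0, 0, 0, -0.0095, -0.0353, 0, -1], [0, 0, 0, -0.0095, -0.0353, 0, -1], [0, 0, 0, -0.0095, -0.0353, 0, -1], [0, 0, 0, -0.0095, -0.0353, 0, -1], [0, 0, 0, -0.0095, -0.0353, 0, -1], [0, 0, 0, -0.0095, -0.0353, 0, -1], [0, 0, 0, -0.0095, -0.0353, 0, -1]]]'

```text
time_s: 5.83
tool_pos: [0.4265, 0.0897, 0.3223]
orientation: [0.0, 0.997, -0.079, -0.001]
force: [1.6, -0.1, -0.4]
width: 0.22
```

move_arm --motion '[[[0, 0, 0, 0, 0, 0.02, -1], [0, 0, 0, 0, 0, 0.02, -1], [0, 0, 0, 0, 0, 0.02, -1], [0, 0, 0, 0, 0, 0, -1], [0, 0, 0, 0, 0, 0, -1], [0, 0, 0, 0, 0, 0, -1]]]'

```text
time_s: 6.33
tool_pos: [0.4281, 0.0881, 0.2643]
orientation: [0.0, 0.997, -0.079, -0.0]
force: [0.5, -0.4, -0.0]
width: 0.217
```

```bash
python3 -c "
from h import *
rel([.428,.0877,.17],-.157)
im,c=snap('wrist','w3.png'); np.save('w3.npy',np.r_[c['eye'],c['rotation']])
snap('scene','s3.png');snap('side','d3.png')
a=cv2.imread('pics/w3.png');b=cv2.imread('pics/s3.png')[125:255,215:325];d=cv2.imread('pics/d3.png')[155:285,190:310]
o=np.zeros((600,800,3),np.uint8);o[:288,:384]=0
o=np.zeros((600,800,3),np.uint8);o[:384,:512]=a
b=cv2.resize(b,None,fx=2.5,fy=2.5,interpolation=2);d=cv2.resize(d,None,fx=2.2,fy=2.2,interpolation=2)
o[:b.shape[0],515:515+b.shape[1]]=b;o[330:330+d.shape[0]-16,515:515+d.shape[1]]=d[:-16]
cv2.imwrite('pics/m3.png',o)"
```

```text
t 6.33 tcp [0.4281 0.0881 0.2643] yaw -0.1574 tilt [-0.001 -0.    -1.   ] F [ 0.5 -0.4 -0. ] w 0.217
shift tool [0.0001 0.0004 0.0943] turn [ 0.0003  0.0008 -0.0004]
```

View pics/m3.png

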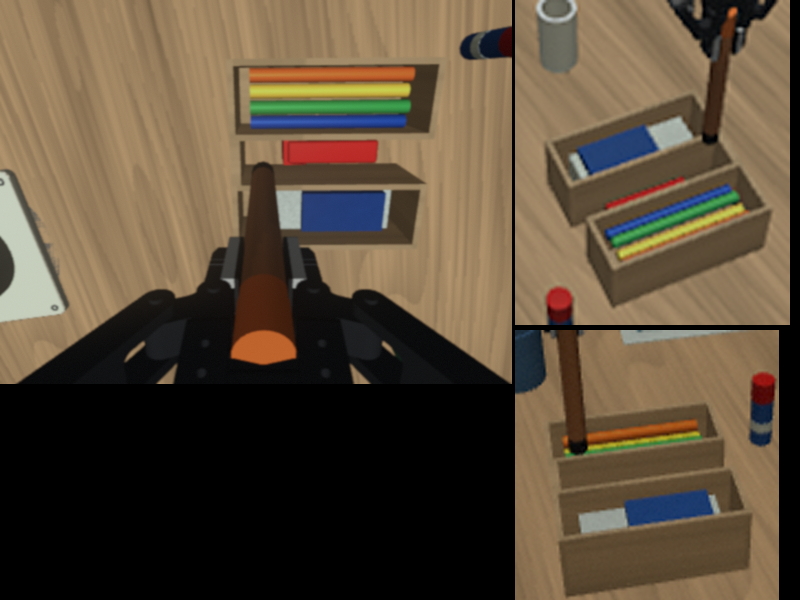

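The wrist view shows both boxes, with rims at (236,62), (439,62), (432,134), (240,186), (425,185) and (414,244). The stapler top spans columns 283 to 377, and the stick foot is at (263,168), between heel and back board.

```bash
python3 -c "
from h import *
from scipy.optimize import least_squares
a=np.load('w3.npy');c=dict(eye=a[:3],rotation=a[3:],intrinsics=robot.get_calibration('wrist')['intrinsics'])
L=[((234,61),(-.1,.098)),((440,62),(.1,.098)),((433,134),(.1,.023)),((236,134),(-.1,.023)),((425,186),(.1,-.023)),((416,244),(.1,-.098))]
def f(x):
    C,Z=np.cos(x[2]),np.sin(x[2])
    return np.concatenate([proj(c,[x[0]+C*q[0]-Z*q[1],x[1]+Z*q[0]+C*q[1],.085])-p for p,q in L])
r=least_squares(f,[.5,.08,-.16]);print(r.x,r.fun.reshape(-1,2).round(1).tolist());x=r.x
C,Z=np.cos(x[2]),np.sin(x[2]);M=np.array([[C,-Z],[Z,C]])
for n,u,v,z in [('heel',283,152,.042),('toe',377,152,.042),('bot',290,163,.04),('foot',263,168,.115)]:
  p=atz(c,u,v,z);print(n,p,M.T@(p[:2]-x[:2]))
print('tcp',M.T@(robot.read_state()['tool_pos'][:2]-x[:2]))
"
```

```text
[ 0.49495209  0.0776771  -0.15777547] [[-6.6, -4.0], [8.4, -4.9], [1.6, 5.4], [-6.0, 5.2], [2.2, -1.9], [0.2, 5.2]]
heel [0.45024311 0.08539469 0.042     ] [-0.04536626  0.00059698]
toe [0.55439253 0.06892378 0.042     ] [0.06007748 0.00069478]
bot [0.45641766 0.07100475 0.04      ] [-0.03700743 -0.01264406]
foot [0.42844707 0.09047869 0.115     ] [-0.06769039  0.0021932 ]
tcp [-6.70604903e-02 -8.82718088e-05]
```

move_arm --motion '[[[0, 0, 0, 0, 0, 0.02, -1], [0, 0, 0, 0, 0, 0.025, -1], [0, 0, 0, 0, 0, 0.025, -1], [0, 0, 0, 0, 0, 0.02, -1], [0, 0, 0, 0, 0, 0.014, -1], [0, 0, 0, 0, 0, 0, -1], [0, 0, 0, 0, 0, 0, -1]]]'

```text
time_s: 7.07
tool_pos: [0.4282, 0.0881, 0.1606]
orientation: [0.0, 0.997, -0.079, -0.0]
force: [0.0, -0.4, -0.7]
width: 0.221
```

```bash
python3 -c "
from h import *
rel([.428,.0877,.16],-.158)
c=robot.get_calibration('scene');print(c['intrinsics'][0])
snap('scene','s4.png');snap('wrist','w4.png')
a=cv2.imread('pics/w4.png')
b=cv2.resize(cv2.imread('pics/s4.png')[125:255,215:325],None,fx=2.5,fy=2.5,interpolation=2)
o=np.zeros((384,790,3),np.uint8);o[:,:512]=a;o[:325,512:787]=b;cv2.imwrite('pics/m4.png',o)"
```

```text
t 7.07 tcp [0.4282 0.0881 0.1606] yaw -0.1574 tilt [-0. -0. -1.] F [ 0.  -0.4 -0.7] w 0.221
shift tool [-0.0002  0.0004  0.0006] turn [0.0001 0.0004 0.0006]
[437.03447906   0.         256.09497731]
```

View pics/m4.png

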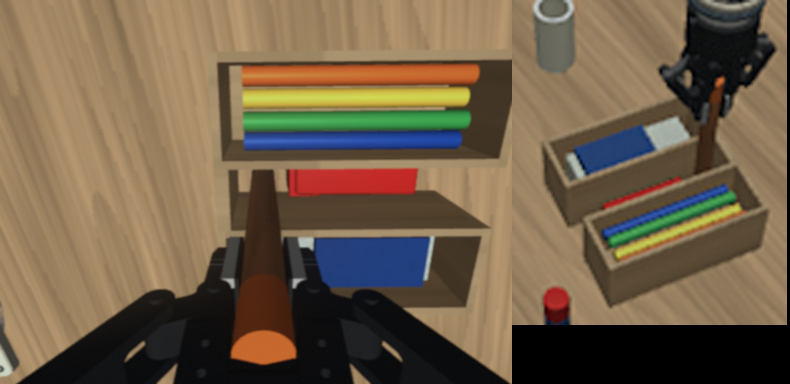

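The stick is down in the gap behind the heel. Its shaft is at (262,170) and the stapler's heel edge at (290,180), with no contact forces. I'll push along the gap slowly.

move_arm --motion '[[[0, 0, 0, 0.006, 0, 0, -1], [0, 0, 0, 0.006, 0, 0, -1], [0, 0, 0, 0.006, 0, 0, -1], [0, 0, 0, 0.006, 0, 0, -1], [0, 0, 0, 0.008, 0, 0, -1], [0, 0, 0, 0.008, 0, 0, -1], [0, 0, 0, 0.008, 0, 0, -1], [0, 0, 0, 0.008, 0, 0, -1]]]'

```text
time_s: 7.83
tool_pos: [0.4842, 0.0793, 0.1603]
orientation: [0.0, 0.997, -0.078, -0.0]
force: [-2.0, 1.7, 0.2]
width: 0.218
```

```bash
python3 -c "
from h import *
import numpy as np
o=np.array([.495,.0777,.16]);rel(o+.118*np.array([np.cos(.158),-np.sin(.158),0]),-.158)"
```

```text
t 7.83 tcp [0.4842 0.0793 0.1603] yaw -0.1571 tilt [-0.  0. -1.] F [-2.   1.7  0.2] w 0.218
shift tool [0.1289 0.     0.0002] turn [0.     0.0002 0.0009]
```

move_arm --motion '[[[0, 0, 0, 0.008, 0, 0, -1], [0, 0, 0, 0.008, 0, 0, -1], [0, 0, 0, 0.008, 0, 0, -1], [0, 0, 0, 0.008, 0, 0, -1], [0, 0, 0, 0.008, 0, 0, -1], [0, 0, 0, 0.008, 0, 0, -1], [0, 0, 0, 0.008, 0, 0, -1], [0, 0, 0, 0.008, 0, 0, -1]]]'

```text
time_s: 8.5
tool_pos: [0.5474, 0.0693, 0.1603]
orientation: [0.0, 0.997, -0.078, 0.0]
force: [-0.5, 0.4, -0.7]
width: 0.216
```

move_arm --motion '[[[0, 0, 0, 0.008, 0, 0, -1], [0, 0, 0, 0.008, 0, 0, -1], [0, 0, 0, 0.008, 0, 0, -1], [0, 0, 0, 0.008, 0, 0, -1], [0, 0, 0, 0.008, 0, 0, -1], [0, 0, 0, 0.008, 0, 0, -1], [0, 0, 0, 0.008, 0, 0, -1], [0, 0, 0, 0.006, 0, 0, -1]]]'

```text
time_s: 9.17
tool_pos: [0.6089, 0.0596, 0.1604]
orientation: [-0.0, 0.997, -0.078, 0.0]
force: [-1.7, 0.3, -0.8]
width: 0.217
```

move_arm --motion '[[[0, 0, 0, 0, 0, 0, -1], [0, 0, 0, 0, 0, 0, -1], [0, 0, 0, 0, 0, 0, -1]]]'

```text
time_s: 9.42
tool_pos: [0.6078, 0.0598, 0.1604]
orientation: [-0.0, 0.997, -0.078, 0.0]
force: [-0.7, -0.9, -0.5]
width: 0.224
```

```bash
python3 -c "
from h import *
rel([.45938,-.20297,.33],-.158)
im,c=snap('wrist','w5.png'); np.save('w5.npy',np.r_[c['eye'],c['rotation']]);snap('scene','s5.png')
a=cv2.imread('pics/w5.png')
b=cv2.resize(cv2.imread('pics/s5.png')[125:265,200:310],None,fx=2.5,fy=2.5,interpolation=2)
o=np.zeros((384,790,3),np.uint8);o[:,:512]=a;o[:350,512:787]=b;cv2.imwrite('pics/m5.png',o)"
```

```text
t 9.42 tcp [0.6078 0.0598 0.1604] yaw -0.157 tilt [ 0.  0. -1.] F [-0.7 -0.9 -0.5] w 0.224
shift tool [-0.1055  0.2827 -0.1697] turn [-0.0001 -0.0003  0.001 ]
```

View pics/m5.png

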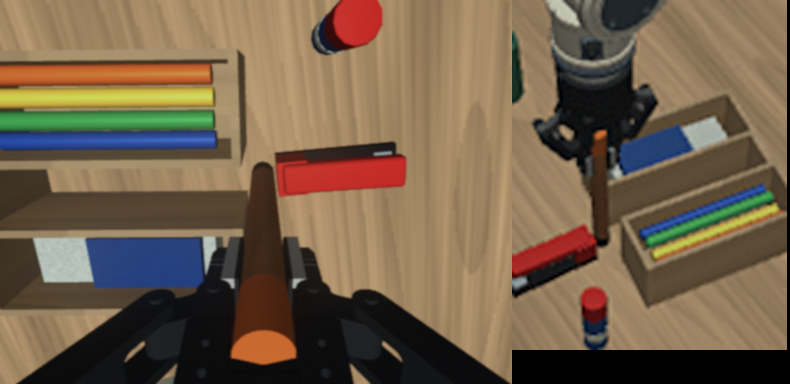

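move_arm --motion '[[[0, 0, 0, -0.01, 0, 0, -1], [0, 0, 0, 0, 0, -0.025, -1], [0, 0, 0, 0, 0, -0.035, -1], [0, 0, 0, 0, 0, -0.035, -1], [0, 0, 0, 0, 0, -0.035, -1], [0, 0, 0, 0, 0, -0.03, -1], [0, 0, 0, 0, 0, -0.01, -1], [0, 0, 0, 0, 0, 0, -1]]]'

```text
time_s: 10.18
tool_pos: [0.5987, 0.0616, 0.3336]
orientation: [-0.0, 0.997, -0.078, 0.003]
force: [-0.1, 0.5, -1.1]
width: 0.218
```

move_arm --motion '[[[0, 0, 0, -0.012, 0.0353, 0, -1], [0, 0, 0, -0.012, 0.0353, 0, -1], [0, 0, 0, -0.012, 0.0353, 0, -1], [0, 0, 0, -0.012, 0.0353, 0, -1], [0, 0, 0, -0.012, 0.0353, 0, -1], [0, 0, 0, -0.012, 0.0353, 0, -1], [0, 0, 0, -0.012, 0.0353, 0, -1], [0, 0, 0, -0.012, 0.0353, 0, -1]]]'

```text
time_s: 10.85
tool_pos: [0.4565, -0.2032, 0.3279]
orientation: [-0.001, 0.997, -0.078, -0.002]
force: [0.7, -0.3, 0.4]
width: 0.221
```

move_arm --motion '[[[0, 0, 0, 0, 0, 0.02, -1], [0, 0, 0, 0, 0, 0.02, -1], [0, 0, 0, 0, 0, 0, -1], [0, 0, 0, 0, 0, 0, -1], [0, 0, 0, 0, 0, 0, -1]]]'

```text
time_s: 11.27
tool_pos: [0.4588, -0.2021, 0.29]
orientation: [-0.0, 0.997, -0.078, -0.001]
force: [-0.3, -0.6, -0.1]
width: 0.218
```

```bash
python3 -c "
from h import *
rel([.45938,-.20297,.157],-.158)
im,c=snap('wrist','w6.png'); np.save('w6.npy',np.r_[c['eye'],c['rotation']]);c,s=[snap(n,n+'6.png')[1] for n in ('scene','side')]
t=robot.read_state()['tool_pos'];f=t-[0,0,.149]
print('foot pred px',proj(c,f),proj(s,f))
b=cv2.resize(cv2.imread('pics/scene6.png')[60:180,180:290],None,fx=2.4,fy=2.4,interpolation=2);d=cv2.resize(cv2.imread('pics/side6.png')[190:370,210:370],None,fx=1.7,fy=1.7,interpolation=2)
o=np.zeros((600,790,3),np.uint8);o[:384,:512]=cv2.imread('pics/w6.png');o[:288,512:776]=b;o[290:596,512:784]=d;cv2.imwrite('pics/m6.png',o)"
```

```text
t 11.27 tcp [ 0.4588 -0.2021  0.29  ] yaw -0.1564 tilt [-0.001  0.001 -1.   ] F [-0.3 -0.6 -0.1] w 0.218
shift tool [0.0008 0.0008 0.133 ] turn [-0.0004  0.0012  0.0016]
foot pred px [230.12086069 118.05502742] [275.74302139 292.76629753]
```

View pics/m6.png

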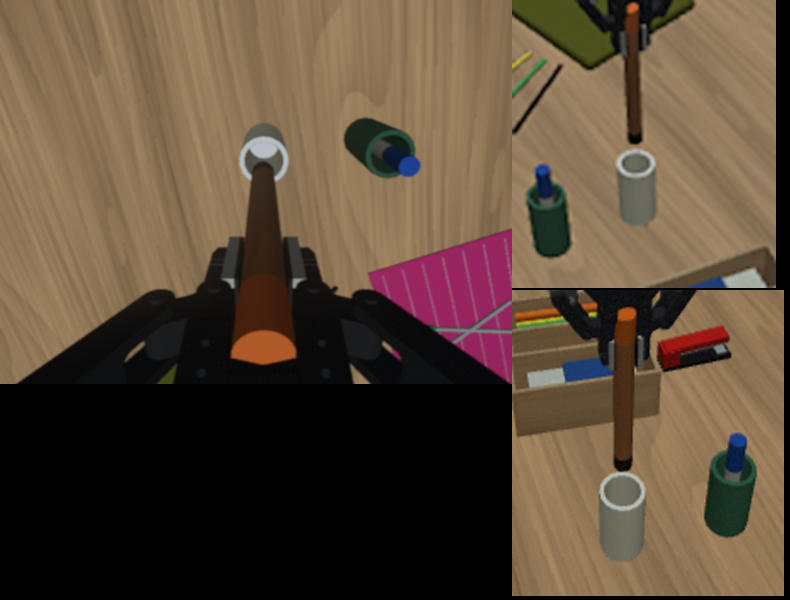

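The stick foot sits over the white cup at the predicted pixels in both views, and the rim at wrist (264,159) hasn't moved. I'll lower it.

move_arm --motion '[[[0, 0, 0, 0.001, 0.001, 0.02, -1], [0, 0, 0, 0, 0, 0.02, -1], [0, 0, 0, 0, 0, 0.02, -1], [0, 0, 0, 0, 0, 0.02, -1], [0, 0, 0, 0, 0, 0, -1]]]'

```text
time_s: 11.83
tool_pos: [0.4582, -0.2026, 0.2077]
orientation: [-0.001, 0.997, -0.078, -0.002]
force: [-0.6, -0.1, -0.9]
width: 0.214
```

move_arm --motion '[[[0, 0, 0, 0, 0, 0.018, -1], [0, 0, 0, 0, 0, 0.018, -1], [0, 0, 0, 0, 0, 0.012, -1], [0, 0, 0, 0, 0, 0.004, -1], [0, 0, 0, 0, 0, 0, -1], [0, 0, 0, 0, 0, 0, -1]]]'

```text
time_s: 12.33
tool_pos: [0.4606, -0.2039, 0.1594]
orientation: [0.0, 0.997, -0.078, 0.001]
force: [-0.3, 0.5, -0.4]
width: 0.216
```

move_arm --motion '[[[0, 0, 0, 0, 0, 0.003, -1], [0, 0, 0, 0, 0, 0, -1], [0, 0, 0, 0, 0, 0, -0.4], [0, 0, 0, 0, 0, 0, -0.2], [0, 0, 0, 0, 0, 0, 0.2], [0, 0, 0, 0, 0, 0, 1], [0, 0, 0, 0, 0, 0, 1], [0, 0, 0, 0, 0, 0, 1]]]'

```text
time_s: 13.0
tool_pos: [0.4598, -0.2037, 0.1554]
orientation: [0.0, 0.997, -0.078, 0.0]
force: [-0.3, -0.1, 0.1]
width: 0.94
```

move_arm --motion '[[[0, 0, 0, 0, 0, 0, 1], [0, 0, 0, 0, 0, 0, 1], [0, 0, 0, 0, 0, 0, 1], [0, 0, 0, 0, 0, 0, 1], [0, 0, 0, 0, 0, 0, 1], [0, 0, 0, 0, 0, 0, 1]]]'

```text
time_s: 13.5
tool_pos: [0.4598, -0.2037, 0.1553]
orientation: [-0.0, 0.997, -0.078, -0.0]
force: [0.1, 0.3, -0.1]
width: 0.998
```

move_arm --motion '[[[0, 0, 0, 0, 0, -0.01, 1], [0, 0, 0, 0, 0, -0.02, 1], [0, 0, 0, 0, 0, -0.03, 1], [0, 0, 0, 0, 0, -0.03, 1], [0, 0, 0, 0, 0, -0.03, 1], [0, 0, 0, 0, 0, -0.03, 1], [0, 0, 0, 0, 0, -0.02, 1], [0, 0, 0, 0, 0, 0, 1]]]'

```text
time_s: 14.17
tool_pos: [0.4619, -0.2047, 0.331]
orientation: [0.002, 0.997, -0.078, 0.004]
force: [-0.2, -0.2, 0.1]
width: 1.0
```

move_arm --motion '[[[0, 0, 0, 0, -0.03, 0, 1], [0, 0, 0, 0, -0.035, 0, 1], [0, 0, 0, 0, -0.035, 0, 1], [0, 0, 0, 0, -0.035, 0, 1], [0, 0, 0, 0, 0, 0, 1], [0, 0, 0, 0, 0, 0, 1], [0, 0, 0, 0, 0, 0, 1]]]'

```text
time_s: 14.75
tool_pos: [0.4807, -0.0704, 0.3252]
orientation: [0.0, 0.997, -0.078, -0.0]
force: [-0.2, -0.4, 0.1]
width: 1.001
```

```bash
python3 -c "
from h import *
rel([.45938,-.20297,.157],-.158)
im,c=snap('wrist','w7.png'); np.save('w7.npy',np.r_[c['eye'],c['rotation']]);[snap(n,n+'7.png')[1] for n in ('scene','side')]
b=cv2.resize(cv2.imread('pics/scene7.png')[80:280,170:320],None,fx=1.8,fy=1.8,interpolation=2);d=cv2.imread('pics/side7.png')[150:360,190:380]
o=np.zeros((600,790,3),np.uint8);o[:384,:512]=cv2.imread('pics/w7.png');o[:360,512:782]=b;o[365:575,512:702]=d;cv2.imwrite('pics/m7.png',o)"
```

```text
t 14.75 tcp [ 0.4807 -0.0704  0.3252] yaw -0.156 tilt [-0. -0. -1.] F [-0.2 -0.4  0.1] w 1.001
shift tool [-0.0004  0.1342  0.1683] turn [0.0004 0.0003 0.002 ]
```

View pics/m7.png

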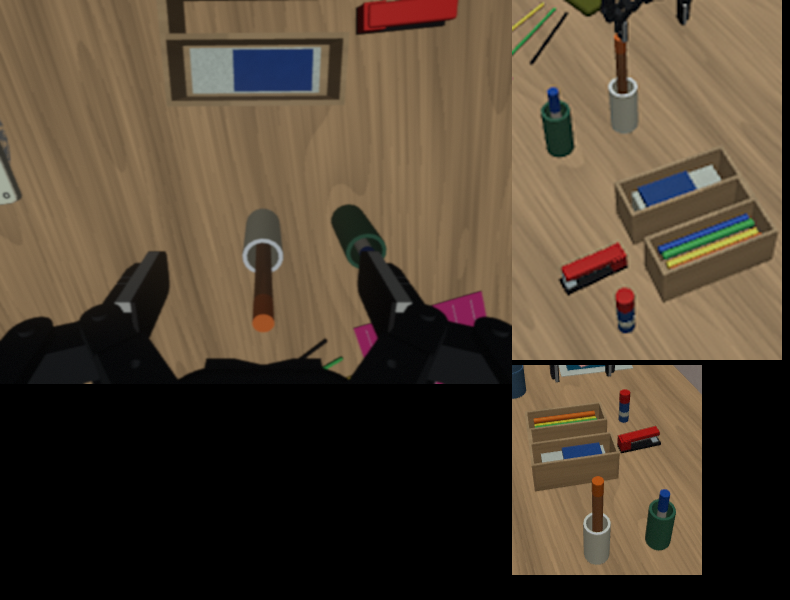

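The stick stands in the white cup. The stapler is upright in front of the gap, with its heel at about (360,32) and its toe at (457,10). I'll check the stapler's numbers, then hand in.

```bash
python3 -c "
from h import *
a=np.load('w7.npy');c=dict(eye=a[:3],rotation=a[3:],intrinsics=robot.get_calibration('wrist')['intrinsics'])
s=robot.get_calibration('scene')
M=np.array([[np.cos(.158),np.sin(.158)],[-np.sin(.158),np.cos(.158)]]);o=np.array([.495,.0777])
B=lambda p:(M.T@np.eye(2)).T@(p[:2]-o)
g=lambda x,y,z:B(atz(s,170+(x-512)/1.8,80+y/1.8,z)).round(3)
print('wrist heel',B(atz(c,360,32,0)),'top heel',B(atz(c,366,27,.037)),'toe',B(atz(c,457,18,.04)))
print('scene heel bottom',g(627,269,.0),'toe bottom',g(566,292,0),'top heel',g(625,250,.045),'top toe',g(563,270,.045))
print('rim',atz(c,263,255,.1),'top',atz(c,263,323,.216))"
```

```text
wrist heel [ 0.12273113 -0.0541917 ] top heel [ 0.12004699 -0.05195178] toe [ 0.22168944 -0.0753734 ]
scene heel bottom [ 0.125 -0.02 ] toe bottom [ 0.227 -0.053] top heel [ 0.121 -0.028] top toe [ 0.219 -0.064]
rim [ 0.46008677 -0.20102826  0.1       ] top [ 0.4596146  -0.20500243  0.216     ]
```

My check rotated the box frame the wrong way. After correcting it, the heel is at x ≈ 0.125–0.133, the toe at x ≈ 0.233, and the centre at x ≈ 0.18, y ≈ 0, which is well inside the limits.

```bash
python3 -c "
from h import *
print(robot.sign_off(), robot.read_state()['time_s'])"
```

```text
the job is handed in; nothing more can be done
the job is handed in; nothing more can be done
```

I pulled the stick out of the white cup, lowered it into the gap behind the stapler's heel and pushed the stapler out of the open end. I then stood the stick back in the white cup, let go, backed the arm away and handed the job in at about 15 s. No verdict is reported.

**Last checks:**
- **Stapler:** it lies upright on the table, with its heel about 25–33 mm past the open end and its centre at x ≈ 0.18 m, y ≈ 0 in the boxes' frame. It sits turned by only a few degrees.
- **Stick:** it stands near upright, with its top about 4 mm off the rim's centre. I did not measure the foot's height directly, but the gripper released it at the same height it was picked up from.
- **Cups and bystanders:** the white cup measured within about 2 mm of its start. By eye, the green cup with its marker, the glue stick and the mug looked unmoved; I did not re-measure them.
- **Arm:** it touches nothing, and the wrist forces I read stayed under 8 N.

**Disagreements:** measured box sizes came out about 5% small in the wrist pictures, with fit errors of up to 8 pixels. The boxes' centre and direction still agreed between views to about 3 mm. My final check script also had the frame rotation reversed, so the stapler positions above are the ones I corrected by hand.

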